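# Turn a lidded gift box over on its display cradle

## Robot

A 6-joint arm with a two-finger parallel gripper is mounted at the origin on the work surface. World frame = base frame: x ahead of the robot, y to its left, z up, the work surface at z = 0. Lengths are in m, angles in rad, forces in N, time in s.
With the tool pointing down it reaches from about 0.275 to 0.875 m from the base axis. Payload 12.5 kg.
Tool frame: the origin (TCP) lies midway between the tips of the shut fingers; the grasp point (between the pads) lies 19 mm behind it; z points along the fingers, y is the line along which they close (so a half turn about z gives the same grasp; the last joint's range is limited). The gripper opens to 85 mm and grips with 20 to 120 N. Pads are 22 mm wide; open, the fingers measure 114 mm over their backs; the gripper's body (76 mm by 85 mm) begins 54 mm behind the grasp point. The pads swing forward as they close: fully open they stand 13 mm farther back than shut.
Start: joints at [-1.391, 0.351, 1.652, -0, 1.139, -0.085], TCP at [0.144, -0.531, 0.231] pointing down, gripper open.
Joint ranges: [-2.75, 2.75], [-0.79, 2.1], [0.01, 2.65], [-1.57, 4.71], [0.07, 3.14], [-2.87, 2.87]. Speed limits (rad/s): [2.22, 2.22, 2.79, 3.14, 3.14, 3.14].

## Interface

Orientations are given as [roll, pitch, yaw] about the fixed x, y, z axes, in that order (R = Rz(yaw) Ry(pitch) Rx(roll)).
In Python, from station import env, read_camera gives the robot as it stands.
- The arm moves only by the tool play_rows, never from a script. Its argument "deltas" is a list of rows, each a list of 3 entries, a list of its own where there are three numbers: the finger opening in m, from 0 to 0.0854, then the shift along the tool's x, y, z in m, then the turn about the tool's z in rad. A call has 1 to 10 rows; each row is the pose to reach, as a shift and turn from the pose commanded when the call began, along the tool's axes at that moment; what a row does not reach only later rows make up. A row lasts 1/10 s, in which the tool goes at most 50 mm and 8.59 degrees, less where a joint would pass 70% of its speed; a pose out of reach is approached as far as the arm can. A call with a gripper value outside its range is refused whole. The fingers move at their own pace and stop on an object; the grip force is fixed at half the most. Time passes only in rows, so rows that repeat a pose let the fingers close. It gives the time, the measured TCP pose, the force, the opening and the grip force at its end, in the units of the state.
- env.observe(): the state, without advancing time (a new reading comes with each control period).
- read_camera(name): name is "scene" or "top" or "wrist"; returns a dict with "image" (480x640x3 uint8, red, green, blue), "camera_matrix" (3x3 intrinsics, pixels), "cam_to_world" (4x4, takes a point from camera to world coordinates); the wrist camera has in their place "mount" (4x4, takes a point from camera to tool coordinates, whose origin is the TCP and whose axes are the flange's). Camera axes: x right, y down, z forward; pixel columns grow to the right and rows downward; lengths in m; the calibration is good to about 2 mm. A picture is of the moment at which its call begins: read the wrist's pose just before it. There is no depth.
- env.finish_job(): hands the job in; it is judged then, once.
The state is a dict: "time_s": time; "qpos": joint angles; "joint_vel": joint speeds; "joint_efforts": joint torques, N m; "position": TCP position; "eef_rot": TCP orientation; "ft_force": force on the tool from outside, world axes, zero at the start; "moment": the same for the moment, N m; "width": opening from 0.0 (shut) to 1.0 (fully open); "finger_force": force on a finger pad.
Only numpy, scipy, OpenCV 4.12 (cv2) and the standard library are available. Lean on these libraries where they do the work, as an engineer would, in place of code of your own. Each camera call takes 0.05 s, during which the arm holds its last target. There are 200 camera calls.

## Task

The oblong gift box leaning on its wooden display cradle is to be shown from its labelled underside. Pinch it between lid and base so that the loose lid stays shut throughout, lift it off, turn it over, and stand it back centred and fully seated in the same cradle, lid against the back rest and underside facing out. Leave the square gift box on the other cradle alone.

Things in the scene. Friction and masses are not known exactly. Their poses are not given: they have to be found in the camera images.
- box_center (a point): Centre of the closed oblong brown card gift box, 130 (x) x 76 (y) x 42 mm (z), 0.2 kg, sides flush; +z runs from underside (white label) to lid. At the start it leans at 45 deg on its cradle: +x down the slope to the ledge, towards the robot's left and ahead, +z up and out. The top 62 mm (-x end) stands free of the back rest: pinch it there, lid to underside, pointing down the slope.
- lid_center (a point): Centre of the oblong box's loose lid: rigid card tray 130 x 76 x 14 mm with a flat ribbon cross on its face, axes as the box. It sits over a 9 mm high neck of the 28 mm deep base with 1.5 mm play all round; nothing latches it. Shut, it lies 14 mm from box_center along the box's +z.
- cradle_seat (a point): Where the closed oblong box's centre lies when fully seated, either way over. Fixed, wooden, 74 mm wide, no sides: back rest 68 mm long and ledge 48 mm deep meet at a right angle, both at 45 deg, in a corner 22 mm above the table, 65 mm down the slope and 21 mm inwards from here. Axes: x level, the way it faces, 40 to 75 deg left of straight ahead (ledge rises to +x, rest to -x); y its width; z up.
- square_center (a point): Centre of the square gift box (closed, one solid piece, same brown card and ribbon, 100 x 100 x 42 mm) leaning on a second, identical cradle beside the first. Not to be moved. Same axes as the oblong box.
There are look-alikes about, which are no part of the job. Leave any purple look-alike of the part that bears box_center alone.

How it is judged:
At the end, for the whole second after the job is handed in: The oblong box rests in its cradle turned over: centre within 20 mm of cradle_seat, lid side facing down into the back rest at 45 degrees and width in line with the cradle (both within 11 degrees), lid shut (gap under 4 mm, parallel within 7 degrees), at rest; square box within 20 mm of its start (distance between box_center and cradle_seat below 0.02 m and angle between box_center's own z axis and vertical between 2.16 and 2.56 rad and angle between the y axis of box_center and the y axis of cradle_seat, either way round below 0.2 rad and distance between box_center and lid_center below 0.018 m and angle between the z axis of box_center and the z axis of lid_center, either way round below 0.12 rad and linear speed of giftbox below 0.02 m/s and distance of square_center from where it was at the start of the episode below 0.02 m); the robot touches nothing.
It fails at once if the lid comes open: its centre more than 20 mm from box_center (6 mm of gap) (distance between box_center and lid_center above 0.02 m).
It fails at once if the square box is moved by more than 20 mm (distance of square_center from where it was at the start of the episode above 0.02 m).
It also fails if it takes over 45 s, if anything falls off the work surface, if the arm or the gripper's body presses on something with over 40 N, if the wrist force passes 120 N, or if a joint passes its speed limit or range.

## Working session

There is one attempt and no reset: what is moved stays moved. The work goes in short steps, Python scripts to look and compute and a tool call to move; the robot and the scene stay as the last step left them, time stands still between calls to the robot, and variables do not carry over. Pictures are saved under pics/ and viewed, at most 10 in all, crops included, and the job is handed in when it is done.

Besides the shell and the picture viewer there is one more tool, called after "Request:" in YAML: its name, and indented under it one key for each argument. play_rows: Moves the arm, as the interface text tells. Its arguments: {"type":"object","properties":{"deltas":{"type":"array","items":{"type":"array"}}},"required":["deltas"]}

```bash
ls -la; mkdir -p pics; python3 - <<'E'
from station import env, read_camera
import cv2,numpy as np
print(env.observe())
for n in ("scene","top"):
    c=read_camera(n); cv2.imwrite(f"pics/{n}0.png",c["image"][:,:,::-1]); np.savez(f"{n}0.npz",**c)
    print(n,c["camera_matrix"].tolist(),c["cam_to_world"].round(4).tolist())
E
```

```text
total 12
drwxr-xr-x  3 agent agent 4096 Dec  3 11:07 .
drwxr-xr-x 23 root  root  4096 Dec  3 11:07 ..
drwxr-xr-x  2 agent agent 4096 Dec  3 11:07 pics
{'time_s': 0.0, 'qpos': array([-1.39058970e+00,  3.51235914e-01,  1.65244669e+00, -4.38216002e-06,
        1.13910767e+00, -8.45983716e-02]), 'joint_vel': array([ 0.00012385,  0.00179991,  0.00159003, -0.00078521, -0.00235027,
       -0.0002477 ]), 'joint_efforts': array([ 1.14567563e-03, -5.06106913e+01, -2.91404200e+01, -5.10330619e-05,
        4.50849126e-03, -5.89535034e-06]), 'position': array([ 0.14390928, -0.53048291,  0.23075001]), 'eef_rot': array([-3.14039898e+00, -9.72326076e-05,  2.64806777e-01]), 'ft_force': array([-0.31536802, -0.80447019, -0.02463393]), 'moment': array([-0.01077932,  0.00204271,  0.01037352]), 'finger_force': 0.0, 'width': 1.0004611482167225}
scene [[455.5363355256762, 0.0, 313.8240112289864], [0.0, 455.5363355256762, 239.23385030999182], [0.0, 0.0, 1.0]] [[-0.6943, 0.3812, -0.6105, 0.9834], [0.7196, 0.3797, -0.5813, 0.4503], [0.0102, -0.8429, -0.5379, 0.5066], [0.0, 0.0, 0.0, 1.0]]
top [[603.2076072704184, 0.0, 321.75339887454584], [0.0, 603.2076072704184, 237.32580129300263], [0.0, 0.0, 1.0]] [[0.01, -0.9967, 0.0799, 0.4103], [-0.9999, -0.0089, 0.0141, -0.0181], [-0.0134, -0.0801, -0.9967, 0.9998], [0.0, 0.0, 0.0, 1.0]]
```

View pics/scene0.png

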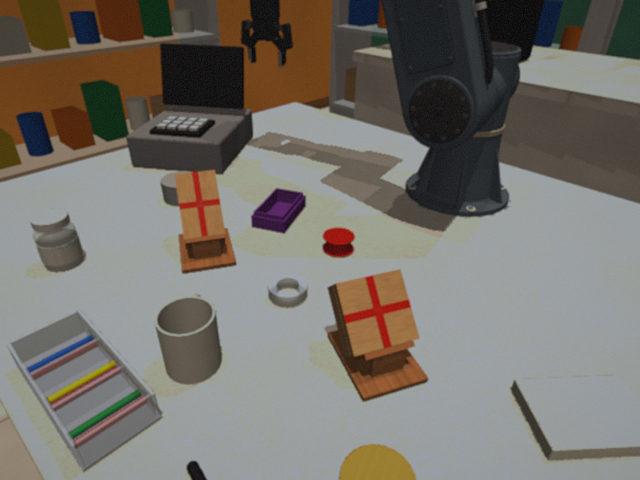

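View pics/top0.png

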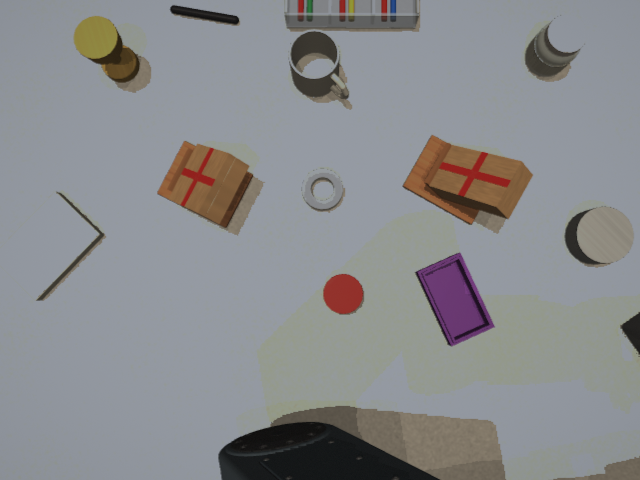

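The views show the oblong box at about top (478,177) / scene (201,204). The square box is at top (205,180) / scene (377,310), and the purple tray is a decoy. I'll triangulate the ribbon crosses and try a small upward move, since the documented rows only allow a turn about the tool's z.

```bash
cat > h.py <<'E'
import numpy as np,cv2
def ray(c,p):
    K=c["camera_matrix"];T=c["cam_to_world"]
    d=T[:3,:3]@np.linalg.solve(K,[p[0],p[1],1.]);return T[:3,3],d/np.linalg.norm(d)
def tri(rs):
    A=0;b=0
    for o,d in rs:
        P=np.eye(3)-np.outer(d,d);A=A+P;b=b+P@o
    X=np.linalg.solve(A,b);return X,[np.linalg.norm((np.eye(3)-np.outer(d,d))@(X-o)) for o,d in rs]
def red(img):
    h=cv2.cvtColor(img,cv2.COLOR_RGB2HSV)
    return (((h[...,0]<5)|(h[...,0]>174))&(h[...,1]>170)&(h[...,2]>100)).astype(np.uint8)
E
python3 - <<'E'
from h import *
for n,rois in (("scene",{"ob":(165,160,235,245),"sq":(320,260,430,365)}),("top",{"ob":(415,135,535,225),"sq":(160,140,255,225)})):
    c=dict(np.load(n+"0.npz"));m=red(c["image"])
    for k,(x0,y0,x1,y1) in rois.items():
        s=m[y0:y1,x0:x1];ys,xs=np.nonzero(s);pts=np.c_[xs+x0,ys+y0]
        hull=cv2.convexHull(pts.astype(np.int32))
        ap=cv2.approxPolyN(hull.astype(np.float32),8,-1,True).reshape(-1,2) if len(hull)>8 else hull.reshape(-1,2)
        print(n,k,len(pts),np.round(ap,1).tolist())
E
```

```text
Traceback (most recent call last):
cv2.error: OpenCV(4.12.0) :-1: error: (-5:Bad argument) in function 'approxPolyN'
> Overload resolution failed:
>  - Argument 'epsilon_percentage' must be float, not bool
>  - Argument 'epsilon_percentage' must be float, not bool
```

Request:
play_rows:
  deltas:
    - [0.085,[0,0,-0.03],0.1]
    - [0.085,[0,0,-0.03],0.1]

```text
time_s: 0.3
position: [0.1442, -0.532, 0.2641]
eef_rot: [3.137, -0.0, 0.162]
ft_force: [-0.0, 0.5, 0.5]
width: 0.996
finger_force: 0.0
```

Request:
play_rows:
  deltas:
    - [0.085,[0,0,-0.05],0]
    - [0.085,[0,0,-0.1],0]
    - [0.085,[0,0,-0.15],0]
    - [0.085,[0,0,-0.2],0]
    - [0.085,[0,0,-0.25],0]
    - [0.085,[0,0,-0.3],0]
    - [0.085,[0,0,-0.35],0]
    - [0.085,[0,0,-0.4],0]
    - [0.085,[0,0,-0.45],0]
    - [0.085,[0,0,-0.5],0]

```text
time_s: 1.3
position: [0.1444, -0.5336, 0.7224]
eef_rot: [3.138, -0.0, 0.166]
ft_force: [0.2, -0.5, 1.1]
width: 0.993
finger_force: 0.0
```

```bash
python3 - <<'E'
from h import *
for n,rois in (("scene",{"ob":(165,160,235,245),"sq":(320,260,430,365)}),("top",{"ob":(415,135,535,225),"sq":(160,140,255,225)})):
    c=dict(np.load(n+"0.npz"));m=red(c["image"])
    for k,(x0,y0,x1,y1) in rois.items():
        s=m[y0:y1,x0:x1];ys,xs=np.nonzero(s);pts=np.c_[xs+x0,ys+y0]
        hull=cv2.convexHull(pts.astype(np.int32)).reshape(-1,2)
        print(n,k,len(pts),hull.tolist())
E
```

```text
scene ob 473 [[218, 203], [206, 235], [203, 235], [202, 234], [180, 207], [179, 205], [179, 204], [193, 172], [195, 171], [197, 173], [218, 199]]
scene sq 911 [[409, 306], [390, 345], [388, 346], [385, 347], [345, 322], [344, 318], [344, 316], [366, 278], [367, 277], [372, 276], [407, 300], [408, 301], [409, 305]]
top ob 757 [[509, 182], [508, 184], [506, 186], [463, 196], [460, 195], [458, 194], [440, 168], [440, 166], [441, 164], [443, 162], [482, 152], [483, 152], [486, 153], [487, 154], [509, 180]]
top sq 450 [[214, 180], [212, 184], [211, 185], [184, 205], [182, 205], [181, 204], [182, 172], [184, 168], [210, 148], [212, 148], [213, 149], [214, 179]]
```

```bash
python3 - <<'E'
from h import *
S=dict(np.load("scene0.npz"));T=dict(np.load("top0.npz"))
ob={"xm":((195,172),(508.5,182)),"xp":((204.5,235),(441,165)),"w+":((179.2,205),(484,152)),"w-":((218,201),(461,195))}
P={}
for k,(s,t) in ob.items():
    P[k],r=tri([ray(S,s),ray(T,t)]);print(k,P[k].round(4),np.round(r,4))
x=P["xp"]-P["xm"];w=P["w+"]-P["w-"];print(np.linalg.norm(x),np.linalg.norm(w))
x/=np.linalg.norm(x);w/=np.linalg.norm(w);z=np.cross(x,w);print("x",x,"w",w,"n",z, "az x",np.degrees(np.arctan2(x[1],x[0])),"az w",np.degrees(np.arctan2(w[1],w[0])))
c=np.mean(list(P.values()),0);print("face c",c)
E
```

```text
xm [ 0.5598 -0.2714  0.1432] [0.0011 0.0011]
xp [ 0.6031 -0.1928  0.0542] [0.0005 0.0005]
w+ [ 0.614  -0.249   0.1002] [0.0004 0.0004]
w- [ 0.5496 -0.2153  0.0971] [0.0014 0.0014]
0.1264104888574636 0.07280038960667119
x [ 0.34237201  0.62186583 -0.70431832] w [ 0.88513296 -0.4633092   0.04340767] n [-0.29932341 -0.63827693 -0.70905805] az x 61.164750675015156 az w -27.629115462594076
face c [ 0.58160016 -0.23211272  0.09868217]
```

Request:
play_rows:
  deltas:
    - [0.085,[0,0,-0.3],0]
    - [0.085,[0,0,-0.3],0]
    - [0.085,[0,0,-0.4],0]
    - [0.085,[0,0,-0.4],0]
    - [0.085,[0,0,-0.4],0]
    - [0.085,[0,0,-0.4],0]

```text
time_s: 1.9
position: [0.1202, -0.444, 0.8017]
eef_rot: [3.121, -0.002, 0.165]
ft_force: [0.5, -0.0, -1.2]
width: 0.998
finger_force: 0.0
```

Request:
play_rows:
  deltas:
    - [0.085,[0,0,-0.4],0]
    - [0.085,[0,0,-0.4],0]
    - [0.085,[0,0,-0.4],0]
    - [0.085,[0,0,-0.4],0]

```text
time_s: 2.3
position: [0.1026, -0.3792, 0.8375]
eef_rot: [3.108, -0.003, 0.165]
ft_force: [-0.2, 0.0, 0.3]
width: 0.996
finger_force: 0.0
```

```bash
python3 -c "
from station import env
s=env.observe();print(s['qpos'],s['eef_rot'],s['position'],s['joint_vel'])"
```

```text
[-1.42786187  0.37446295  0.01250368  0.00953241  2.72132297 -0.01305951] [ 3.10822961 -0.00316196  0.16481438] [ 0.10259537 -0.3792175   0.8375497 ] [-0.04078631 -0.14389585  0.00888038  0.00692699  0.15474863 -0.03405281]
```

Request:
play_rows:
  deltas:
    - [0.085,[0,0,0.05],0]
    - [0.085,[0,0,0.1],0]
    - [0.085,[0,0,0.1],0]
    - [0.085,[0,0,0.1],0]

```text
time_s: 2.7
position: [0.1037, -0.3836, 0.7356]
eef_rot: [3.109, -0.003, 0.165]
ft_force: [0.2, -1.6, 0.9]
width: 0.994
finger_force: 0.0
```

```bash
python3 -c "
from station import env
s=env.observe();print(s['qpos'],s['eef_rot'],s['position'],s['joint_vel'])"
```

```text
[-1.42672285  0.05718826  0.80187268  0.00492788  2.25020904 -0.01743407] [ 3.10920387 -0.00316747  0.16471719] [ 0.10366523 -0.38360061  0.73557294] [ 0.00473049 -0.74599963  1.95938947 -0.00830243 -1.20411591 -0.00754796]
```

```bash
cat >> h.py <<'E'
from scipy.spatial.transform import Rotation as Ro
from scipy.optimize import least_squares
def Rz(a):return Ro.from_euler('z',a).as_matrix()
def Ry(a):return Ro.from_euler('y',a).as_matrix()
E
cat > fit.py <<'E'
from h import *
D=[([-1.39058970,.351235914,1.65244669,0,1.13910767,-.0845983716],[.14390928,-.53048291,.23075001],[-3.14039898,-9.7e-5,.264806777]),
([-1.42786187,.37446295,.01250368,.00953241,2.72132297,-.01305951],[.10259537,-.3792175,.8375497],[3.10822961,-.00316196,.16481438]),
([-1.42672285,.05718826,.80187268,.00492788,2.25020904,-.01743407],[.10366523,-.38360061,.73557294],[3.10920387,-.00316747,.16471719])]
def fk(q,p,s4=1):
    r0,d,h,L1,L2,L3=p
    A=Rz(q[0]);B=A@Ry(q[1]);C=A@Ry(q[1]+q[2])@Rz(s4*q[3]);E=C@Ry(q[4])@Rz(q[5]+np.pi/2)
    return A@[r0,d,h]+B[:,2]*L1+C[:,2]*L2+E[:,2]*L3,E
if __name__=="__main__":
  for s in(1,-1):
    f=lambda p:np.concatenate([fk(q,p,s)[0]-x for q,x,_ in D])
    g=least_squares(f,[0,.05,.3,.4,.4,.2]);print(s,g.x.round(4),np.abs(g.fun).max())
    for q,x,e in D: print((fk(q,g.x,s)[1].T@Ro.from_euler('xyz',e).as_matrix()-np.eye(3)).round(4)[[0,1,2],[1,2,0]])
E
python3 fit.py
```

```text
1 [-0.0359  0.0422  1.8617  0.5197  0.449   1.9316] 0.007741772721647333
[ 0. -0.  0.]
[-0. -0.  0.]
[ 0. -0. -0.]
-1 [-0.0356  0.0521  1.8532  0.5193  0.4489  1.9227] 0.007705309294540497
[ 0. -0.  0.]
[ 0.0174  0.     -0.0078]
[ 0.0062  0.0001 -0.0077]
```

Request:
play_rows:
  deltas:
    - [0.085,[0.04,-0.027,0.009],-0.15]
    - [0.085,[0.08,-0.054,0.018],-0.3]
    - [0.085,[0.12,-0.08,0.027],-0.45]
    - [0.085,[0.16,-0.107,0.036],-0.6]
    - [0.085,[0.2,-0.134,0.045],-0.75]
    - [0.085,[0.24,-0.16,0.054],-0.9]
    - [0.085,[0.28,-0.188,0.063],-1.05]
    - [0.085,[0.32,-0.214,0.072],-1.2]
    - [0.085,[0.36,-0.24,0.081],-1.35]
    - [0.085,[0.4,-0.268,0.09],-1.5]

```text
time_s: 3.7
position: [0.456, -0.0553, 0.6392]
eef_rot: [3.137, 0.032, 1.671]
ft_force: [0.3, -1.6, 0.1]
width: 0.996
finger_force: 0.0
```

```bash
cat > obs.py <<'E'
from station import env
import json
s=env.observe();d=[s['qpos'].tolist(),s['position'].tolist(),s['eef_rot'].tolist()]
open('log.txt','a').write(json.dumps(d)+"\n");print(s['time_s'],*[[round(v,4) for v in x] for x in d])
E
python3 obs.py
```

```text
3.7 [-0.2053, 0.0913, 1.0142, -0.032, 2.0218, -0.3199] [0.456, -0.0553, 0.6392] [3.1368, 0.0317, 1.6711]
```

Request:
play_rows:
  deltas:
    - [0.085,[0.05,0,0],-0.1]
    - [0.085,[0.1,0,0],-0.2]
    - [0.085,[0.15,0,0],-0.3]
    - [0.085,[0.2,0,0],-0.4]
    - [0.085,[0.25,0,0],-0.5]
    - [0.085,[0.3,0,0],-0.6]
    - [0.085,[0.35,0,0],-0.7]
    - [0.085,[0.4,0,0],-0.8]
    - [0.085,[0.45,0,0],-0.9]
    - [0.085,[0.5,0,0],-0.97]

```text
time_s: 4.7
position: [0.4075, 0.4422, 0.6238]
eef_rot: [-3.118, 0.022, 2.639]
ft_force: [-0.2, 0.3, 0.4]
width: 0.992
finger_force: 0.0
```

```bash
python3 obs.py; cat > fit2.py <<'E'
from h import *
from fit import D
import json
D=[(a,b,c) for a,b,c in D]+[tuple(json.loads(l)) for l in open('log.txt')]
def fk(q,p):
    r0,d,h,L1,L2,L3,e,d2,e3=p
    A=Rz(q[0]);B=A@Ry(q[1]);F=A@Ry(q[1]+q[2]);C=F@Rz(q[3]);G=C@Ry(q[4]);E=G@Rz(q[5]+np.pi/2)
    return A@[r0,d,h]+B[:,2]*L1+F[:,0]*e+C[:,2]*L2+C[:,1]*d2+E[:,2]*L3+G[:,0]*e3,E
def fitp():
    reg=np.array([0,0,.35,.5,.45,.3,0,.0477,0])
    f=lambda p:np.concatenate([(fk(q,p)[0]-x)*1000 for q,x,_ in D]+[(p-reg)*[3,1,.3,.3,.3,.3,3,1,3]])
    return least_squares(f,reg)
if __name__=="__main__":
    g=fitp();print(g.x.round(4),np.abs(g.fun[:-9]).max());np.save("p.npy",g.x)
    for q,x,e in D: print((fk(q,g.x)[0]-x).round(4),(fk(q,g.x)[1].T@Ro.from_euler('xyz',e).as_matrix()-np.eye(3)).round(4)[[0,1,2],[1,2,0]])
E
python3 fit2.py
```

```text
4.7 [0.7613, 0.4389, 0.5955, -0.0332, 2.1228, -0.324] [0.4075, 0.4422, 0.6238] [-3.118, 0.0222, 2.6391]
[2.000e-04 4.630e-02 2.588e-01 4.873e-01 4.378e-01 2.651e-01 4.070e-02
 2.000e-04 2.000e-04] 0.003268242505072294
[0. 0. 0.] [ 0. -0.  0.]
[-0.  0.  0.] [-0. -0.  0.]
[0. 0. 0.] [ 0. -0. -0.]
[ 0. -0. -0.] [ 0. -0. -0.]
[ 0. -0.  0.] [ 0.  0. -0.]
```

Request:
play_rows:
  deltas:
    - [0.085,[0.035,0.032,0],0]
    - [0.085,[0.07,0.065,0],0]
    - [0.085,[0.105,0.097,0],0]
    - [0.085,[0.139,0.129,0],0]
    - [0.085,[0.139,0.6,-0.35],0]
    - [0.085,[0.139,0.6,-0.35],0]
    - [0.085,[0.139,0.6,-0.35],0]
    - [0.085,[0.139,0.6,-0.35],0]
    - [0.085,[0.139,0.6,-0.35],0]
    - [0.085,[0.139,0.6,-0.35],0]

```text
time_s: 5.7
position: [0.3508, 0.6174, 0.5911]
eef_rot: [3.137, 0.023, 2.634]
ft_force: [-0.5, 0.2, -0.2]
width: 0.997
finger_force: 0.0
```

```bash
python3 obs.py
```

```text
5.7 [0.9971, 0.8197, 0.0123, -0.0305, 2.3028, -0.0869] [0.3508, 0.6174, 0.5911] [3.1366, 0.0231, 2.6342]
```

Request:
play_rows:
  deltas:
    - [0.085,[0,0.8,0],0]
    - [0.085,[0,0.8,0],0]
    - [0.085,[0,0.8,0],0]
    - [0.085,[0,0.8,0],0]
    - [0.085,[0,0.8,0],0]
    - [0.085,[0,0.8,0],0]
    - [0.085,[0,0.8,0],0]
    - [0.085,[0,0.8,0],0]
    - [0.085,[0,0.8,0],0]
    - [0.085,[0,0.8,0],0]

```text
time_s: 6.7
position: [0.4097, 0.725, 0.4187]
eef_rot: [3.108, 0.023, 2.635]
ft_force: [0.8, -0.4, -0.1]
width: 0.996
finger_force: 0.0
```

```bash
python3 obs.py
```

```text
6.7 [1.0073, 1.0441, 0.0128, -0.0241, 2.0496, -0.0688] [0.4097, 0.725, 0.4187] [3.1079, 0.0233, 2.635]
```

```bash
cat > sim.py <<'E'
from h import *
from fit2 import fk
P=np.load("p.npy")
LO=np.array([-2.75,-.79,.0125,-1.57,.07,-2.87])+.002;HI=np.array([2.75,2.1,2.65,4.71,3.14,2.87])-.002
V=np.array([2.22,2.22,2.79,3.14,3.14,3.14])*.07
def solve(q,pt,Rt,w,lo=LO,hi=HI,lim=V):
    f=lambda x:(lambda p,R:np.r_[p-pt,w*Ro.from_matrix(R.T@Rt).as_rotvec()])(*fk(x,P))
    l=np.maximum(lo,q-lim) if lim is not None else lo;h=np.minimum(hi,q+lim) if lim is not None else hi
    return least_squares(f,np.clip(q,l+1e-6,h-1e-6),bounds=(l,h)).x
def call(q,rows,w=1.,n=1):
    p0,R0=fk(q,P)
    for s,t in rows:
        pg=p0+R0@np.array(s);Rg=R0@Rz(t)
        for _ in range(n):
            p,R=fk(q,P);d=pg-p;L=np.linalg.norm(d);m=.05/n
            rv=Ro.from_matrix(R.T@Rg).as_rotvec();a=np.linalg.norm(rv);ma=.15/n
            pt=p+d*min(1,m/max(L,1e-9));Rt=R@Ro.from_rotvec(rv*min(1,ma/max(a,1e-9))).as_matrix()
            q=solve(q,pt,Rt,w,lim=V/n)
    return q
def show(q):
    p,R=fk(q,P);z=R[:,2];return f"q {np.round(q,2)} p {p.round(3)} tilt {np.degrees(np.arccos(-z[2])):.1f} toward {np.degrees(np.arctan2(z[1],z[0])):.0f}"
E
python3 - <<'E'
from sim import *
q0=np.array([.9971,.8197,.0145,-.0305,2.3028,-.0869])
for w in(.3,.5,1.,2.):
    q=call(q0,[([0,.8,0],0)]*10,w);print(w,show(q))
# grasp IK
xb=np.array([.34,.62,-.707]);xb/=np.linalg.norm(xb);yb=np.array([-xb[1],xb[0],0]);yb/=np.linalg.norm(yb);zb=np.cross(xb,yb)
fc=np.array([.5816,-.2321,.0987]);c=fc-.021*zb;print("box c",c,zb)
tcp=c-xb*.03
rng=np.random.default_rng(0)
for nm,R in(("A",np.c_[yb,zb,xb]),("B",np.c_[-yb,-zb,xb])):
  for h in (0,.15):
    sols=set()
    for _ in range(40):
        q=solve(rng.uniform(LO,HI),tcp-h*xb,R,1.,lim=None);p,Rr=fk(q,P)
        if np.linalg.norm(p-tcp+h*xb)<1e-3 and np.abs(Rr-R).max()<1e-2: sols.add(tuple(np.round(q,2)))
    print(nm,h,sols)
E
```

```text
0.3 q [ 1.01  1.03  0.01 -0.02  1.96 -0.07] p [0.421 0.744 0.429] tilt 7.8 toward 51
0.5 q [ 1.01  1.04  0.01 -0.02  2.04 -0.07] p [0.411 0.727 0.422] tilt 3.1 toward 35
1.0 q [ 1.01  1.04  0.01 -0.03  2.07 -0.07] p [0.407 0.72  0.419] tilt 1.6 toward 3
2.0 q [ 1.01  1.04  0.01 -0.03  2.08 -0.07] p [0.407 0.718 0.419] tilt 1.4 toward -15
box c [ 0.57446054 -0.24511902  0.08384964] [0.33997433 0.61995318 0.70716017]
A 0 {(np.float64(-0.81), np.float64(0.76), np.float64(1.53), np.float64(0.79), np.float64(1.26), np.float64(-2.29))}
A 0.15 {(np.float64(-0.96), np.float64(0.67), np.float64(1.39), np.float64(0.69), np.float64(1.51), np.float64(-2.23))}
B 0 {(np.float64(-0.81), np.float64(0.76), np.float64(1.53), np.float64(0.79), np.float64(1.26), np.float64(0.85))}
B 0.15 {(np.float64(-0.96), np.float64(0.67), np.float64(1.39), np.float64(0.69), np.float64(1.51), np.float64(0.92))}
```

The model reproduces the measurements, so I can predict a quicker tilt. Turning past joint 6's limit makes joint 4 take up the turn, which tips the tool sideways.

```bash
python3 - <<'E'
from sim import *
for pos in ([.45,-.35,.45],[.35,-.45,.6],[.4,-.35,.3],[.5,-.3,.6]):
  for s,j6 in ((1,2.86),(-1,-2.86)):
    j1=np.arctan2(pos[1],pos[0])-.08
    yaw=j1-j6+np.pi/2
    R=Ro.from_euler('xyz',[np.pi,0,yaw]).as_matrix()
    q=solve(np.array([j1,.4,1.5,0,1.2,j6]),np.array(pos),R,.6,lim=None)
    print(pos,s,show(q))
    for k in range(4):
        q=call(q,[([0,0,0],s*3)]*10,.6);print("   ",show(q))
E
```

```text
[0.45, -0.35, 0.45] 1 q [-0.74  0.27  1.24  0.    1.63  2.86] p [ 0.45 -0.35  0.45] tilt 0.0 toward -37
    q [-1.26  0.06  1.72  0.49  1.29  2.87] p [ 0.302 -0.401  0.377] tilt 27.3 toward 6
    q [-1.55  0.1   2.24  1.27  0.98  2.87] p [ 0.266 -0.392  0.263] tilt 56.0 toward -15
    q [-1.55  0.53  2.64  2.22  1.27  2.87] p [ 0.254 -0.337  0.16 ] tilt 71.7 toward -36
    q [-2.1   1.76  2.65  1.67  1.77  2.87] p [ 0.208 -0.247  0.066] tilt 88.1 toward -43
[0.45, -0.35, 0.45] -1 q [-0.74  0.27  1.24  0.    1.63 -2.86] p [ 0.45 -0.35  0.45] tilt 0.0 toward -30
    q [-0.26  0.15  1.63 -0.48  1.28 -2.87] p [ 0.485 -0.204  0.376] tilt 27.3 toward -91
    q [-0.05  0.17  2.12 -1.35  0.9  -2.87] p [ 0.469 -0.182  0.277] tilt 57.3 toward -68
    q [ 0.39  0.62  2.42 -1.57  1.29 -2.87] p [ 0.349 -0.081  0.143] tilt 74.1 toward -66
    q [ 0.79  1.51  2.65 -1.57  1.43 -2.87] p [ 0.197 -0.109  0.074] tilt 86.0 toward -52
[0.35, -0.45, 0.6] 1 q [-0.99  0.32  0.83  0.    2.    2.86] p [ 0.35 -0.45  0.6 ] tilt 0.0 toward -52
    q [-1.5   0.12  1.14  0.11  1.86  2.87] p [ 0.109 -0.487  0.575] t
[... 2090 characters left out ...]
 -0.295  0.22 ] tilt 54.7 toward -43
[0.5, -0.3, 0.6] -1 q [-0.62  0.35  0.78  0.    2.01 -2.86] p [ 0.5 -0.3  0.6] tilt nan toward -31
    q [-0.23  0.34  0.77  0.03  2.04 -2.87] p [ 0.57  -0.078  0.609] tilt 1.6 toward 103
    q [-0.09  0.69  0.01  0.55  2.59 -2.87] p [0.579 0.069 0.69 ] tilt 20.3 toward 123
    q [-0.13  0.81  0.01  1.72  2.8  -2.87] p [0.521 0.066 0.704] tilt 52.7 toward 148
    q [-0.03  0.85  0.01  3.01  2.98 -2.87] p [0.502 0.038 0.694] tilt 58.6 toward 177sim.py:21: RuntimeWarning: invalid value encountered in arccos
  p,R=fk(q,P);z=R[:,2];return f"q {np.round(q,2)} p {p.round(3)} tilt {np.degrees(np.arccos(-z[2])):.1f} toward {np.degrees(np.arctan2(z[1],z[0])):.0f}"
```

```bash
python3 - <<'E'
from sim import *
best=[]
for az in (20,30,40,50):
  for r in (.42,.5,.58):
    for z in (.3,.36,.42):
      a=np.radians(az);pos=np.r_[r*np.cos(a),r*np.sin(a),z];j1=a-.09;j6=2.86
      q=solve(np.array([j1,.4,1.5,0,1.2,j6]),pos,Ro.from_euler('xyz',[np.pi,0,j1-j6+np.pi/2]).as_matrix(),.6,lim=None)
      for k in range(24):
        q=call(q,[([0,0,0],1.5)],.6)
        p,R=fk(q,P)
        if R[2,2]>-.72:
            t=np.degrees(np.arctan2(R[1,2],R[0,2]));best.append((abs(t-61),az,r,z,k+1,show(q)));break
for b in sorted(best)[:10]:print(b)
E
python3 - <<'E'
from sim import *
best=[]
for az in (0,15,30,45):
  for r in (.42,.5,.58):
    for z in (.3,.36,.42):
     for g in (2,3):
      a=np.radians(az);pos=np.r_[r*np.cos(a),r*np.sin(a),z];j1=a-.09;j6=2.86
      q0=solve(np.array([j1,.4,1.5,0,1.2,j6]),pos,Ro.from_euler('xyz',[np.pi,0,j1-j6+np.pi/2]).as_matrix(),.6,lim=None)
      qa=call(q0,[([0,0,0],g)]*10,.6)
      for k in range(1,11):
        q=call(qa,[([0,0,0],g)]*k,.6)
        p,R=fk(q,P)
        if R[2,2]>-.72:
            t=np.degrees(np.arctan2(R[1,2],R[0,2]));best.append((round(abs(t-61)),az,r,z,g,k,show(q)));break
for b in sorted(best)[:14]:print(b)
print(len(best))
E
```

```text
(0, 30, 0.42, 0.3, 3, 5, 'q [-0.35  0.06  2.44  1.1   0.88  2.87] p [0.35  0.116 0.181] tilt 44.1 toward 61')
(1, 30, 0.42, 0.36, 3, 6, 'q [-0.65 -0.07  2.4   0.89  1.14  2.87] p [0.327 0.047 0.227] tilt 45.4 toward 60')
(2, 30, 0.5, 0.3, 2, 6, 'q [-0.17  0.18  2.32  1.24  0.76  2.87] p [0.413 0.151 0.171] tilt 44.1 toward 59')
(2, 30, 0.5, 0.36, 2, 7, 'q [-0.38  0.1   2.3   1.06  0.94  2.87] p [0.405 0.091 0.208] tilt 45.5 toward 59')
(2, 30, 0.5, 0.42, 3, 6, 'q [-0.49 -0.01  2.2   0.9   1.18  2.87] p [0.399 0.058 0.278] tilt 46.5 toward 63')
(2, 30, 0.58, 0.3, 2, 5, 'q [-0.03  0.28  2.14  1.19  0.75  2.87] p [0.479 0.198 0.184] tilt 44.3 toward 63')
(2, 30, 0.58, 0.36, 2, 6, 'q [-0.17  0.2   2.12  1.08  0.89  2.87] p [0.479 0.151 0.226] tilt 46.1 toward 63')
(2, 30, 0.58, 0.42, 2, 7, 'q [-0.32  0.12  2.07  0.94  1.05  2.87] p [0.471 0.089 0.268] tilt 45.3 toward 63')
(3, 30, 0.5, 0.3, 3, 4, 'q [-0.1   0.17  2.27  1.16  0.8   2.87] p [0.42  0.178 0.192] tilt 44.4 toward 64')
(3, 30, 0.5, 0.36, 3, 5, 'q [-0.28  0.08  2.25  1.05  0.98  2.87] p [0.416 0.125 0.233] tilt 46.8 toward 64')
(3, 30, 0.58, 0.3, 3, 4, 'q [0.02 0.27 2.11 1.22 0.76 2.87] p [0.483 0.227 0.201] tilt 46.5 toward 64')
(5, 30, 0.5, 0.42, 2, 9, 'q [-0.64  0.    2.3   0.92  1.11  2.87] p [0.375 0.015 0.237] tilt 45.2 toward 56')
(6, 30, 0.58, 0.36, 3, 4, 'q [-0.1   0.19  2.06  1.03  0.92  2.87] p [0.484 0.179 0.243] tilt 45.7 toward 67')
(6, 30, 0.58, 0.42, 3, 5, 'q [-0.24  0.12  2.02  0.93  1.08  2.87] p [0.48  0.123 0.289] tilt 46.0 toward 67')
60
```

Request:
play_rows:
  deltas:
    - [0.085,[-0.025,-0.041,0],0.15]
    - [0.085,[-0.05,-0.081,0],0.3]
    - [0.085,[-0.075,-0.122,0],0.45]
    - [0.085,[-0.1,-0.162,0],0.6]
    - [0.085,[-0.125,-0.203,0],0.75]
    - [0.085,[-0.15,-0.243,0],0.9]
    - [0.085,[-0.175,-0.284,0],1.05]
    - [0.085,[-0.2,-0.324,0],1.2]
    - [0.085,[-0.225,-0.365,0],1.35]
    - [0.085,[-0.25,-0.405,0],1.5]

```text
time_s: 7.7
position: [0.4291, 0.2999, 0.4131]
eef_rot: [3.109, -0.027, 1.334]
ft_force: [1.5, 0.3, -0.1]
width: 0.994
finger_force: 0.0
```

Request:
play_rows:
  deltas:
    - [0.085,[0,0,0],0.15]
    - [0.085,[0,0,0],0.3]
    - [0.085,[0,0,0],0.45]
    - [0.085,[0,0,0],0.6]
    - [0.085,[0,0,0],0.75]
    - [0.085,[0,0,0],0.9]
    - [0.085,[0,0,0],1.05]
    - [0.085,[0,0,0],1.2]
    - [0.085,[0,0,0],1.35]
    - [0.085,[0,0,0],1.5]

```text
time_s: 8.7
position: [0.4295, 0.3018, 0.4131]
eef_rot: [-3.117, -0.034, -0.167]
ft_force: [-0.9, -0.2, 0.0]
width: 0.997
finger_force: 0.0
```

```bash
python3 obs.py; python3 - <<'E'
from sim import *
import json
q0=np.array(json.loads(open('log.txt').read().split("\n")[-2])[0]);print(show(q0))
for s in ([0,0,0],):
  for k in (4,6,8,10): print(k,show(call(q0,[(s,3)]*k,.6)))
  qa=call(q0,[(s,3)]*10,.6)
  for k in range(2,11,2): print(10+k,show(call(qa,[(s,3)]*k,.6)))
E
```

```text
8.7 [0.5253, 0.1579, 1.4621, -0.0028, 1.4797, 2.2628] [0.4295, 0.3018, 0.4131] [-3.117, -0.034, -0.1669]
q [ 0.53  0.16  1.46 -0.    1.48  2.26] p [0.43  0.302 0.413] tilt 2.4 toward 26
4 q [ 0.53  0.16  1.46 -0.    1.48  2.86] p [0.43  0.302 0.413] tilt 2.4 toward 26
6 q [0.37 0.13 1.51 0.09 1.46 2.87] p [0.449 0.249 0.408] tilt 5.6 toward 83
8 q [0.26 0.1  1.58 0.2  1.41 2.87] p [0.45  0.222 0.396] tilt 11.9 toward 89
10 q [0.16 0.06 1.68 0.32 1.34 2.87] p [0.447 0.198 0.381] tilt 18.2 toward 86
12 q [0.   0.05 1.77 0.42 1.32 2.87] p [0.446 0.151 0.358] tilt 23.3 toward 86
14 q [-0.1   0.03  1.86  0.56  1.28  2.87] p [0.44  0.138 0.341] tilt 30.4 toward 82
16 q [-0.18  0.03  1.96  0.7   1.22  2.87] p [0.434 0.13  0.321] tilt 37.0 toward 77
18 q [-0.24  0.02  2.07  0.85  1.14  2.87] p [0.43  0.129 0.298] tilt 43.0 toward 71
20 q [-0.26  0.04  2.18  1.02  1.03  2.87] p [0.428 0.135 0.272] tilt 48.0 toward 64
```

Request:
play_rows:
  deltas:
    - [0.085,[0,0,0],3]
    - [0.085,[0,0,0],3]
    - [0.085,[0,0,0],3]
    - [0.085,[0,0,0],3]
    - [0.085,[0,0,0],3]
    - [0.085,[0,0,0],3]
    - [0.085,[0,0,0],3]
    - [0.085,[0,0,0],3]
    - [0.085,[0,0,0],3]
    - [0.085,[0,0,0],3]

```text
time_s: 9.7
position: [0.448, 0.1976, 0.3818]
eef_rot: [-3.004, 0.273, -1.176]
ft_force: [-0.3, 0.0, -0.4]
width: 0.997
finger_force: 0.0
```

```bash
python3 obs.py; cat > pred.py <<'E'
from sim import *
import json
q0=np.array(json.loads(open('log.txt').read().split("\n")[-2])[0]);print(show(q0))
E
python3 - <<'E'
from pred import *
for k in range(2,11,2): print(k,show(call(q0,[([0,0,0],3)]*k,.6)))
for k in range(2,11,2): print(k,show(call(q0,[([0,0,0],2)]*k,.6)))
E
```

```text
9.7 [0.1597, 0.0602, 1.6722, 0.3041, 1.345, 2.8666] [0.448, 0.1976, 0.3818] [-3.0038, 0.2731, -1.1761]
q [0.16 0.06 1.67 0.3  1.34 2.87] p [0.448 0.198 0.382] tilt 17.5 toward 85
2 q [0.   0.05 1.76 0.41 1.32 2.87] p [0.447 0.15  0.36 ] tilt 22.6 toward 86
4 q [-0.09  0.03  1.85  0.54  1.28  2.87] p [0.441 0.136 0.343] tilt 29.6 toward 82
6 q [-0.18  0.02  1.95  0.68  1.22  2.87] p [0.435 0.128 0.323] tilt 36.3 toward 77
8 q [-0.24  0.02  2.06  0.83  1.14  2.87] p [0.431 0.126 0.3  ] tilt 42.3 toward 71
10 q [-0.26  0.03  2.17  1.    1.03  2.87] p [0.429 0.132 0.274] tilt 47.4 toward 64
2 q [0.   0.05 1.76 0.4  1.32 2.87] p [0.447 0.15  0.36 ] tilt 22.5 toward 86
4 q [-0.09  0.03  1.84  0.53  1.28  2.87] p [0.441 0.134 0.343] tilt 29.1 toward 82
6 q [-0.18  0.02  1.94  0.65  1.23  2.87] p [0.434 0.121 0.321] tilt 34.7 toward 78
8 q [-0.25  0.02  2.05  0.76  1.15  2.87] p [0.427 0.112 0.295] tilt 39.3 toward 72
10 q [-0.29  0.04  2.15  0.88  1.06  2.87] p [0.42  0.108 0.263] tilt 42.6 toward 67
```

```bash
python3 - <<'E'
from pred import *
import itertools
res=[]
for n,g,sx,sy,sz in itertools.product((8,9,10),(2,2.5,3),(-.1,0,.1),(-.1,0,.1),(-.1,0)):
    q=call(q0,[([sx,sy,sz],g)]*n,.6);R=fk(q,P)[1]
    z=R[:,2];t=np.radians(61);tz=np.array([np.cos(t)*.707,np.sin(t)*.707,-.707])
    res.append((np.degrees(np.arccos(z@tz)),n,g,sx,sy,sz,show(q)))
for r in sorted(res)[:8]:print(r)
E
```

```text
q [0.16 0.06 1.67 0.3  1.34 2.87] p [0.448 0.198 0.382] tilt 17.5 toward 85
(np.float64(1.1879612759260958), 10, 2.5, 0.1, -0.1, 0, 'q [-0.27  0.22  1.92  0.92  1.02  2.87] p [0.54  0.086 0.274] tilt 44.4 toward 61')
(np.float64(1.7081743459681662), 10, 3, 0.1, -0.1, 0, 'q [-0.26  0.22  1.92  0.97  1.01  2.87] p [0.544 0.094 0.279] tilt 46.2 toward 60')
(np.float64(2.404233887418925), 10, 3, 0.1, 0, 0, 'q [-0.42  0.09  2.09  0.87  1.09  2.87] p [0.451 0.048 0.265] tilt 42.9 toward 62')
(np.float64(2.4837452731111656), 10, 3, 0, -0.1, -0.1, 'q [-0.36  0.06  1.93  0.85  1.22  2.87] p [0.484 0.066 0.344] tilt 45.2 toward 64')
(np.float64(2.6783215694892895), 10, 2, 0, -0.1, 0, 'q [-0.16  0.18  2.    0.96  0.96  2.87] p [0.505 0.147 0.266] tilt 44.6 toward 64')
(np.float64(2.681247276171257), 9, 3, 0.1, -0.1, 0, 'q [-0.26  0.23  1.87  0.88  1.07  2.87] p [0.546 0.09  0.289] tilt 43.6 toward 64')
(np.float64(2.848039993740928), 10, 2.5, 0, -0.1, 0, 'q [-0.14  0.17  2.01  1.03  0.94  2.87] p [0.509 0.16  0.273] tilt 47.3 toward 63')
(np.float64(3.1804961933531475), 10, 2.5, 0, 0, 0, 'q [-0.28  0.03  2.17  0.95  1.04  2.87] p [0.425 0.121 0.269] tilt 45.3 toward 65')
```

Request:
play_rows:
  deltas:
    - [0.085,[0.1,-0.1,0],2.5]
    - [0.085,[0.1,-0.1,0],2.5]
    - [0.085,[0.1,-0.1,0],2.5]
    - [0.085,[0.1,-0.1,0],2.5]
    - [0.085,[0.1,-0.1,0],2.5]
    - [0.085,[0.1,-0.1,0],2.5]
    - [0.085,[0.1,-0.1,0],2.5]
    - [0.085,[0.1,-0.1,0],2.5]
    - [0.085,[0.1,-0.1,0],2.5]
    - [0.085,[0.1,-0.1,0],2.5]

```text
time_s: 10.7
position: [0.5407, 0.0849, 0.2744]
eef_rot: [-3.139, 0.763, -2.063]
ft_force: [0.5, 0.1, 1.0]
width: 0.998
finger_force: 0.0
```

```bash
cat >> pred.py <<'E'
t=np.radians(61.5);xb=np.array([np.cos(t),np.sin(t),-1])/2**.5;yb=np.array([-np.sin(t),np.cos(t),0]);zb=np.cross(xb,yb)
fc=np.array([.5816,-.2321,.0987]);c=fc-.021*zb
p,R=fk(q0,P)
def err(q):
    p,R=fk(q,P);B=np.c_[-yb,-zb,xb];z=R[:,2]
    # turn needed about tool z to match B, after the z mismatch
    Rr=R.T@B;turn=np.arctan2(Rr[1,0]-Rr[0,1],Rr[0,0]+Rr[1,1])
    return f"axis err {np.degrees(np.arccos(z@xb)):.2f} vec {(np.degrees(R.T@np.cross(z,xb))).round(1)} turn to B {turn:.3f}"
print(err(q0))
E
python3 obs.py; python3 pred.py
```

```text
10.7 [-0.2675, 0.2252, 1.9077, 0.9055, 1.0268, 2.8667] [0.5407, 0.0849, 0.2744] [-3.1389, 0.763, -2.0626]
q [-0.27  0.23  1.91  0.91  1.03  2.87] p [0.541 0.085 0.275] tilt 43.7 toward 62
axis err 1.29 vec [ 0.1 -1.3  0. ] turn to B -1.567
```

```bash
cat > go.py <<'E'
from pred import *
import sys
def to(tgt,turn=0.):
    s=R.T@(np.array(tgt)-p);q=call(q0,[(list(s),turn)]*14,.6);print("shift",s.round(4),"|",show(q),err(q))
E
python3 - <<'E'
from go import *
print(c,(c-.14*xb))
to([.53,-.37,.27],-1.567)
E
```

```text
q [-0.27  0.23  1.91  0.91  1.03  2.87] p [0.541 0.085 0.275] tilt 43.7 toward 62
axis err 1.29 vec [ 0.1 -1.3  0. ] turn to B -1.567
[ 0.57451455 -0.24514977  0.08385076] [ 0.52727825 -0.33214822  0.18284571]
shift [ 0.2968 -0.2061 -0.2768] | q [-0.94  0.64  1.28  0.67  1.61  1.01] p [ 0.53 -0.37  0.27] tilt 43.7 toward 62 axis err 1.29 vec [1.3 0.1 0. ] turn to B 0.000
```

Request:
play_rows:
  deltas:
    - [0.085,[0.03,-0.021,-0.028],-0.15]
    - [0.085,[0.059,-0.041,-0.055],-0.3]
    - [0.085,[0.089,-0.062,-0.083],-0.45]
    - [0.085,[0.119,-0.082,-0.111],-0.6]
    - [0.085,[0.148,-0.103,-0.138],-0.75]
    - [0.085,[0.178,-0.124,-0.166],-0.9]
    - [0.085,[0.208,-0.144,-0.194],-1.05]
    - [0.085,[0.237,-0.165,-0.221],-1.2]
    - [0.085,[0.267,-0.185,-0.249],-1.35]
    - [0.085,[0.297,-0.206,-0.277],-1.5]

```text
time_s: 11.7
position: [0.5313, -0.3719, 0.2706]
eef_rot: [-2.382, 0.042, -0.536]
ft_force: [1.1, 0.3, 0.4]
width: 0.998
finger_force: 0.0
```

```bash
python3 obs.py; python3 - <<'E'
from go import *
to(c-.14*xb,float(err(q0).split()[-1]))
E
```

```text
11.7 [-0.9421, 0.6471, 1.2654, 0.6706, 1.6106, 1.0753] [0.5313, -0.3719, 0.2706] [-2.3816, 0.0419, -0.5364]
q [-0.94  0.65  1.27  0.67  1.61  1.08] p [ 0.531 -0.372  0.271] tilt 43.6 toward 62
axis err 1.42 vec [1.4 0.1 0. ] turn to B -0.057
shift [-0.0201  0.038   0.0865] | q [-0.91  0.68  1.44  0.69  1.43  0.91] p [ 0.527 -0.332  0.183] tilt 43.6 toward 62 axis err 1.42 vec [ 1.4  0.2 -0. ] turn to B -0.000
```

Request:
play_rows:
  deltas:
    - [0.085,[-0.01,0.019,0.043],-0.03]
    - [0.085,[-0.02,0.038,0.0865],-0.057]
    - [0.085,[-0.02,0.038,0.0865],-0.057]
    - [0.085,[-0.02,0.038,0.0865],-0.057]

```text
time_s: 12.1
position: [0.5276, -0.33, 0.1828]
eef_rot: [-2.38, 0.008, -0.499]
ft_force: [-0.8, 0.4, 0.6]
width: 0.997
finger_force: 0.0
```

```bash
python3 obs.py; python3 - <<'E'
from station import env, read_camera
import cv2,numpy as np
c=read_camera("wrist");cv2.imwrite("pics/w1.png",c["image"][:,:,::-1]);np.savez("w1.npz",**c)
print(c["mount"].round(4).tolist(),c["camera_matrix"].round(1).tolist())
t=read_camera("top");cv2.imwrite("pics/t1.png",t["image"][100:300,380:580,::-1])
from pred import *
# project predicted box corners into wrist
M=np.linalg.inv(c["mount"])
for n,v in (("face",c0:=fc),("c",globals()["c"] if 0 else fc-.021*zb),("xm end lid +y",fc-.065*xb+.038*yb),("xm end lid -y",fc-.065*xb-.038*yb),("xm base +y",fc-.042*zb-.065*xb+.038*yb),("xm base -y",fc-.042*zb-.065*xb-.038*yb)):
    u=M[:3,:3]@(R.T@(v-p))+M[:3,3];print(n,(c["camera_matrix"]@(u/u[2]))[:2].round(0))
E
```

```text
12.1 [-0.9093, 0.6801, 1.4394, 0.6903, 1.4323, 0.9181] [0.5276, -0.33, 0.1828] [-2.3798, 0.0083, -0.4994]
[[-0.0011, -0.9653, -0.2611, 0.0652], [1.0, -0.0012, 0.0004, -0.0003], [-0.0007, -0.2611, 0.9653, -0.1424], [0.0, 0.0, 0.0, 1.0]] [[347.4, 0.0, 324.5], [0.0, 347.4, 241.8], [0.0, 0.0, 1.0]]
q [-0.91  0.68  1.44  0.69  1.43  0.92] p [ 0.528 -0.33   0.183] tilt 43.7 toward 62
axis err 1.38 vec [1.4 0.3 0. ] turn to B -0.007Traceback (most recent call last):
  File "<stdin>", line 8, in <module>
IndexError: only integers, slices (`:`), ellipsis (`...`), numpy.newaxis (`None`) and integer or boolean arrays are valid indices
```

View pics/w1.png

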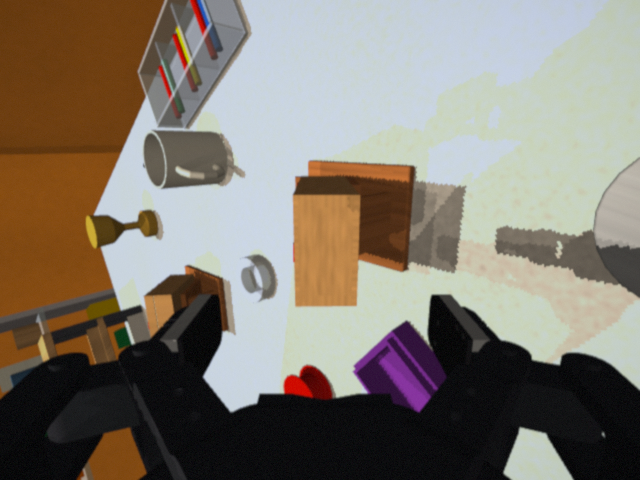

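The wrist view shows the box's free end squarely ahead. Its corners are at (293,193), (361,194), (358,306) and (296,306), centred between the fingers at about column 326. I'll compare these with the predicted corners.

```bash
python3 - <<'E'
from pred import *
w=dict(np.load("w1.npz"));M=np.linalg.inv(w["mount"]);K=w["camera_matrix"]
pts=[fc-.042*a*zb-.065*xb+.038*b*yb for a in(0,1) for b in(1,-1)]
for v in pts:
    u=M[:3,:3]@(R.T@(v-p))+M[:3,3];print((K@(u/u[2]))[:2].round(0))
ob=np.array([[293,193],[361,194],[358,306],[296,306]],float)
obj=np.array([[0,-.038,.0],[.042,-.038,0],[.042,.038,0],[0,.038,0]])
ok,rv,tv=cv2.solvePnP(obj,ob,K,None)
Rc=cv2.Rodrigues(rv)[0];cen=Rc@[.021,0,0]+tv.ravel();print("end centre tool",(w["mount"][:3,:3]@cen+w["mount"][:3,3]).round(4),"axes",(w["mount"][:3,:3]@Rc).round(3).tolist())
e=c-.065*xb;print("pred end tool",(R.T@(e-p)).round(4), "box c tool",(R.T@(c-p)).round(4))
E
```

```text
q [-0.91  0.68  1.44  0.69  1.43  0.92] p [ 0.528 -0.33   0.183] tilt 43.7 toward 62
axis err 1.38 vec [1.4 0.3 0. ] turn to B -0.007
[294. 305.]
[290. 192.]
[356. 303.]
[358. 191.]
end centre tool [-0.      0.0014  0.0729] axes [[-0.001, -1.0, 0.006], [1.0, -0.001, 0.012], [-0.012, 0.006, 1.0]]
pred end tool [ 0.0011 -0.0001  0.0737] box c tool [ 0.0014 -0.0016  0.1387]
```

Request:
play_rows:
  deltas:
    - [0.085,[0,0,0.04],0]
    - [0.085,[0,0.0005,0.08],0]
    - [0.085,[0,0.0005,0.11],0]
    - [0.085,[0,0.0005,0.126],0]
    - [0.085,[0,0.0005,0.126],0]
    - [0.06,[0,0.0005,0.126],0]
    - [0.03,[0,0.0005,0.126],0]
    - [0.03,[0,0.0005,0.126],0]
    - [0.03,[0,0.0005,0.126],0]
    - [0.03,[0,0.0005,0.126],0]

```text
time_s: 13.2
position: [0.5686, -0.2544, 0.093]
eef_rot: [-2.378, 0.006, -0.5]
ft_force: [-3.2, -1.3, 10.2]
width: 0.486
finger_force: 60.5
```

```bash
python3 obs.py
```

```text
13.2 [-0.7849, 0.7674, 1.5423, 0.7813, 1.2236, 0.861] [0.5686, -0.2544, 0.093] [-2.3784, 0.0057, -0.5001]
```

Request:
play_rows:
  deltas:
    - [0.03,[0,-0.015,-0.015],0]
    - [0.03,[0,-0.04,-0.04],0]
    - [0.03,[0,-0.065,-0.065],0]
    - [0.03,[0,-0.09,-0.09],0]
    - [0.03,[0,-0.106,-0.106],0]
    - [0.03,[0,-0.106,-0.106],-0.05]
    - [0.03,[0,-0.106,-0.106],-0.15]
    - [0.03,[0,-0.106,-0.106],-0.28]
    - [0.03,[0,-0.106,-0.106],-0.42]
    - [0.03,[0,-0.106,-0.106],-0.56]

```text
time_s: 14.2
position: [0.5705, -0.2515, 0.241]
eef_rot: [-2.461, -0.372, -0.07]
ft_force: [-0.1, 0.1, -2.4]
width: 0.483
finger_force: 61.0
```

```bash
python3 obs.py; python3 -c "
from station import *
import cv2
t=read_camera('scene');cv2.imwrite('pics/s2.png',cv2.resize(t['image'][60:300,100:420,::-1],None,fx=2,fy=2))"
```

```text
14.2 [-0.7787, 0.571, 1.4733, 0.7337, 1.4137, 0.489] [0.5705, -0.2515, 0.241] [-2.4611, -0.3717, -0.07]
```

View pics/s2.png

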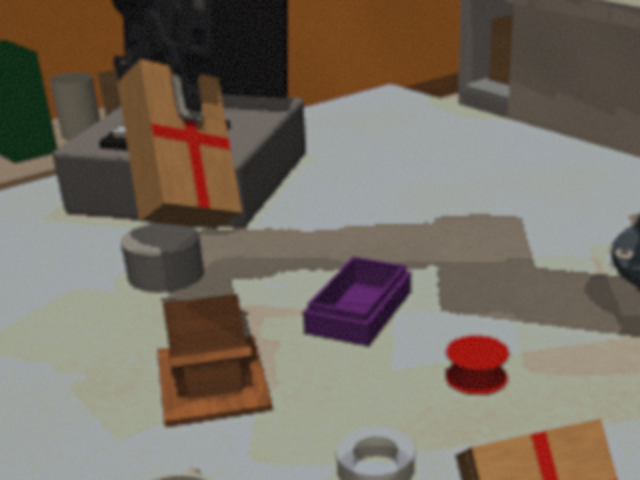

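The box is held shut at about (185,140) in the crop and is clear of the cradle at (215,345). I'll carry on with the flip.

Request:
play_rows:
  deltas:
    - [0.03,[0,0,0],-0.14]
    - [0.03,[0,0,0],-0.28]
    - [0.03,[0,0,0],-0.42]
    - [0.03,[0,0,0],-0.56]
    - [0.03,[0,0,0],-0.7]
    - [0.03,[0,0,0],-0.84]
    - [0.03,[0,0,0],-0.98]
    - [0.03,[0,0,0],-1.12]
    - [0.03,[0,0,0],-1.26]
    - [0.03,[0,0,0],-1.4]

```text
time_s: 15.25
position: [0.5706, -0.2514, 0.241]
eef_rot: [2.801, -0.695, 1.584]
ft_force: [0.3, 0.5, -2.2]
width: 0.483
finger_force: 61.0
```

Request:
play_rows:
  deltas:
    - [0.03,[0,0,0],-0.14]
    - [0.03,[0,0,0],-0.28]
    - [0.03,[0,0,0],-0.42]
    - [0.03,[0,0,0],-0.56]
    - [0.03,[0,0,0],-0.7]
    - [0.03,[0,0,0],-0.84]
    - [0.03,[0,0,0],-0.98]
    - [0.03,[0,0,0],-1.1]
    - [0.03,[0,0,0],-1.18]
    - [0.03,[0,0,0],-1.18]

```text
time_s: 16.25
position: [0.5706, -0.2513, 0.241]
eef_rot: [2.38, -0.01, 2.64]
ft_force: [-0.0, 0.4, -1.9]
width: 0.486
finger_force: 61.2
```

```bash
python3 obs.py; python3 - <<'E'
from station import *
import cv2
t=read_camera('scene');cv2.imwrite('pics/s3.png',cv2.resize(t['image'][60:300,100:420,::-1],None,fx=2,fy=2))
from go import *
print("axes",R.T@yb,R.T@zb,R.T@xb)
g=np.array([.5686,-.2544,.093])
# grasp-time rotation
Rg=Ro.from_euler('xyz',[-2.3784,.0057,-.5001]).as_matrix()
F=Rg@np.diag([-1,-1,1]);D=R.T@F;print("turn left",np.arctan2(D[1,0],D[0,0]),"shift to g",R.T@(g-p),"to g+5mm up",R.T@(g+[0,0,.01]-p))
E
```

```text
16.25 [-0.7784, 0.5711, 1.4732, 0.734, 1.4137, -2.0839] [0.5706, -0.2513, 0.241] [2.3805, -0.0097, 2.6398]
q [-0.78  0.57  1.47  0.73  1.41 -2.08] p [ 0.571 -0.251  0.241] tilt 43.6 toward 62
axis err 1.41 vec [-1.4 -0.2  0. ] turn to B 3.132
axes [ 0.99994386 -0.00980461  0.0040187 ] [ 0.00989925  0.99965697 -0.02424754] [-0.00377958  0.02428596  0.99969791]
turn left -0.00393198339090758 shift to g [-0.00105202 -0.10494844  0.10475639] to g+5mm up [-0.0009553  -0.09805153  0.09751601]
```

View pics/s3.png

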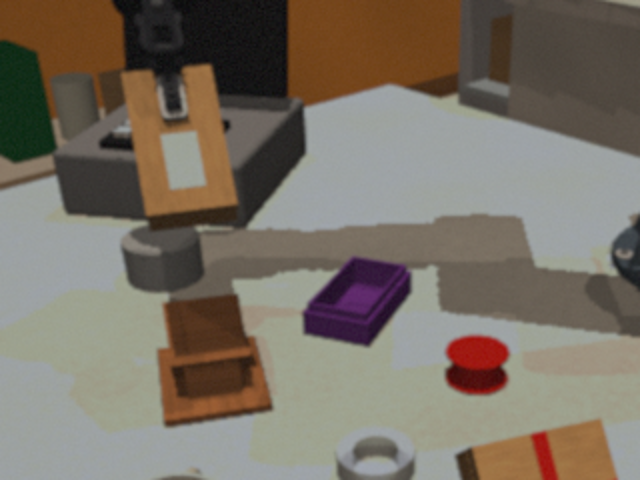

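The label side now faces out and the lid is shut. I'll lower it straight into the cradle, stopping 3 mm off the rest.

Request:
play_rows:
  deltas:
    - [0.03,[0,-0.03,0.03],0]
    - [0.03,[0,-0.06,0.06],0]
    - [0.03,[-0.001,-0.08,0.08],0]
    - [0.03,[-0.001,-0.09,0.092],0]
    - [0.03,[-0.001,-0.096,0.098],0]
    - [0.03,[-0.001,-0.099,0.101],0]
    - [0.03,[-0.001,-0.102,0.103],0]
    - [0.03,[-0.001,-0.102,0.103],0]
    - [0.03,[-0.001,-0.102,0.103],0]

```text
time_s: 17.2
position: [0.5698, -0.2534, 0.0969]
eef_rot: [2.38, -0.007, 2.641]
ft_force: [1.5, 0.3, -0.1]
width: 0.482
finger_force: 61.3
```

```bash
python3 obs.py; python3 - <<'E'
from station import *
import cv2
t=read_camera('scene')
a=cv2.resize(t['image'][140:290,150:270],None,fx=3.3,fy=3.3)
u=read_camera('top');b=cv2.resize(u['image'][120:240,400:550],None,fx=2.6,fy=2.6)
import numpy as np
H=max(a.shape[0],b.shape[0]);o=np.zeros((H,a.shape[1]+b.shape[1],3),np.uint8);o[:a.shape[0],:a.shape[1]]=a;o[:b.shape[0],a.shape[1]:]=b
cv2.imwrite('pics/s4.png',o[:,:,::-1])
E
```

```text
17.2 [-0.782, 0.7617, 1.5405, 0.7789, 1.2272, -2.2711] [0.5698, -0.2534, 0.0969] [2.38, -0.0075, 2.641]
```

View pics/s4.png

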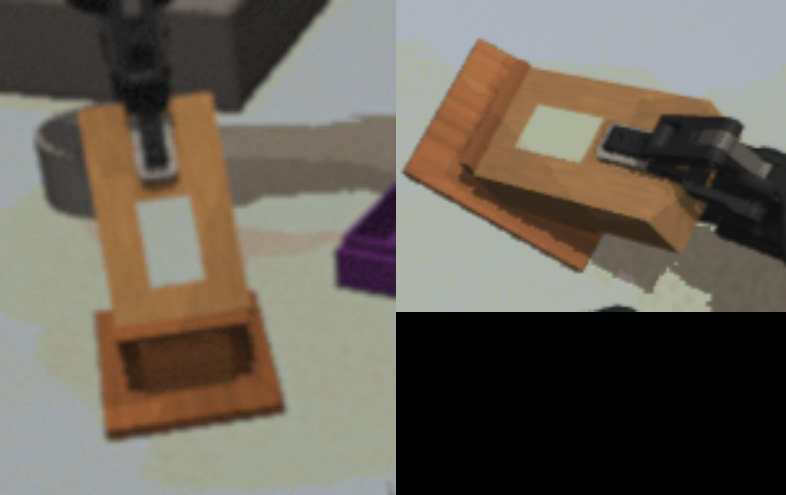

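The box is in place above the ledge, aligned with the cradle, and its weight has come off the wrist. I'll release it and back out along the tool axis.

Request:
play_rows:
  deltas:
    - [0.048,[0,0,0],0]
    - [0.055,[0,0,0],0]
    - [0.085,[0,0,0],0]
    - [0.085,[0,0,0],0]
    - [0.085,[0,0,0],0]
    - [0.085,[0,0,0],0]
    - [0.085,[0,0,-0.02],0]
    - [0.085,[0,0,-0.05],0]
    - [0.085,[0,0,-0.09],0]
    - [0.085,[0,0,-0.13],0]

```text
time_s: 18.3
position: [0.5264, -0.3329, 0.191]
eef_rot: [2.38, -0.01, 2.642]
ft_force: [0.3, -1.3, 0.3]
width: 0.994
finger_force: 0.0
```

Request:
play_rows:
  deltas:
    - [0.085,[0,0,-0.04],0]
    - [0.085,[0,0,-0.08],0]
    - [0.085,[0,0,-0.08],0]
    - [0.085,[0,0,-0.08],0]

```text
time_s: 18.7
position: [0.5008, -0.3812, 0.2478]
eef_rot: [2.38, -0.008, 2.64]
ft_force: [-0.5, 0.6, -1.0]
width: 0.995
finger_force: 0.0
```

```bash
python3 obs.py; python3 - <<'E'
from station import *
import cv2
import numpy as np
t=read_camera('scene')
u=read_camera('top');np.savez("s5.npz",**t);np.savez("t5.npz",**u)
a=cv2.resize(t['image'][140:290,150:270],None,fx=3.3,fy=3.3);b=cv2.resize(u['image'][120:240,400:550],None,fx=2.6,fy=2.6)
H=max(a.shape[0],b.shape[0]);o=np.zeros((H,a.shape[1]+b.shape[1],3),np.uint8);o[:a.shape[0],:a.shape[1]]=a;o[:b.shape[0],a.shape[1]:]=b
cv2.imwrite('pics/s5.png',o[:,:,::-1])
E
```

```text
18.7 [-0.9864, 0.6466, 1.3244, 0.6529, 1.5901, -2.1835] [0.5008, -0.3812, 0.2478] [2.3802, -0.0084, 2.6405]
```

View pics/s5.png

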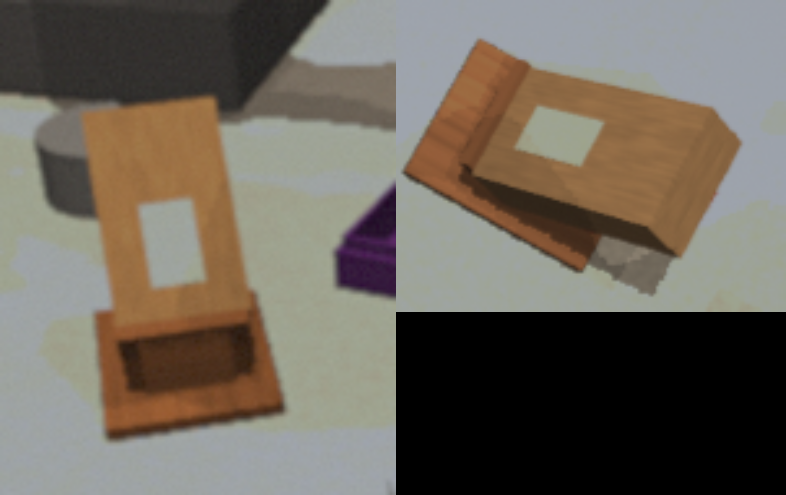

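The label faces out and the box sits in the cradle. A quick triangulation of the face corners will confirm it is seated.

```bash
python3 - <<'E'
from pred import *
S=dict(np.load("s5.npz"));T=dict(np.load("t5.npz"))
s=np.array([[82,112],[214,97],[115,325],[248,305]])/3.3+[150,140]
t=(np.array([[712,107],[650,225],[535,68],[475,177]])-[396,0])/2.6+[400,120]
Q=[]
for a,b in zip(s,t):
    X,r=tri([ray(S,a),ray(T,b)]);Q.append(X);print(X.round(4),np.round(r,4))
Q=np.array(Q);x=Q[2]+Q[3]-Q[0]-Q[1];x/=np.linalg.norm(x);y=Q[0]+Q[2]-Q[1]-Q[3];y/=np.linalg.norm(y);n=np.cross(y,x);n*=np.sign(n[2])
cc=Q.mean(0)-.021*n;print("n",n.round(3),"centre",cc.round(4),"start",c.round(4),"diff box axes",(np.c_[xb,yb,zb].T@(cc-c)).round(4),"w angle",np.degrees(np.arccos(abs(y@yb))))
E
```

```text
q [-0.99  0.65  1.32  0.65  1.59 -2.18] p [ 0.501 -0.381  0.248] tilt 43.6 toward 62
axis err 1.39 vec [-1.4 -0.2  0. ] turn to B 3.133
[ 0.5908 -0.2911  0.1425] [0.0004 0.0004]
[ 0.5246 -0.2559  0.1425] [0.0008 0.0008]
[ 0.6337 -0.2128  0.0514] [0.0002 0.0002]
[ 0.5671 -0.1769  0.0509] [0.0012 0.0012]
n [0.335 0.631 0.7  ] centre [ 0.572  -0.2474  0.0821] start [ 0.5745 -0.2451  0.0839] diff box axes [-0.001   0.0011 -0.0035] w angle 0.3610065441486795
```

Seated to within 4 mm of its start, about 0.4° off in width, and the robot is clear. I'm handing it in.

```bash
python3 -c "
from station import env
print(env.finish_job())"
```

```text
the job is handed in; nothing more can be done
None
```

The oblong box is turned over and back in its cradle with the label facing out and the lid shut, about 4 mm from where it started; the square box was never touched, and I handed the job in at about 19 s (no verdict was shown).

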